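# Put the balance calibration weights back in their case

## Task

The balance check is finished: put the four knobbed steel calibration weights back in their wooden case, upright, the three larger ones each in the round recess of its own size and the smallest in the end compartment, sliding back that compartment's cover first and pushing it fully shut again afterwards. Set each weight down gently, do not tip one over on the way, and leave the plain steel slug and the flat slotted disc, which are not part of the set, standing where they are.

Things in the scene. Friction and masses are not known exactly. Their poses are not given: they have to be found in the camera images.
- weight_500: The largest calibration weight: stainless steel cylinder 38 mm in diameter and 50 mm high, with a narrower knob (25 mm in diameter) on top, 67 mm high in all, 500 g. At the start it stands on the balance's pan. Origin at the centre of its flat underside, z up when it stands upright; round, so its yaw means nothing. 
- weight_200: Second calibration weight: steel cylinder 28 mm in diameter and 37 mm high with a knob (19 mm in diameter) on top, 51 mm high in all, 200 g. Starts upright on the bench. Origin at the centre of its flat underside, z up when it stands upright; round, so its yaw means nothing. 
- weight_100: Third calibration weight: steel cylinder 22 mm in diameter and 30 mm high with a knob (15 mm in diameter) on top, 42 mm high in all, 100 g. Starts upright on the bench. Origin at the centre of its flat underside, z up when it stands upright; round, so its yaw means nothing. 
- weight_20: Smallest calibration weight: steel cylinder 13 mm in diameter and 15 mm high with a knob (10 mm in diameter) on top, 24 mm high in all, 20 g. Starts upright on the bench. Origin at the centre of its flat underside, z up when it stands upright; round, so its yaw means nothing. 
- slug: Look-alike, to be left: plain steel cylinder with no knob (a density sample), 34 mm in diameter, 30 mm high, standing on the bench. Origin at the centre of its underside.
- slotted_disc: Look-alike, to be left: flat steel disc with a slot from the rim to the middle (from a hanger set), 46 mm in diameter, 11 mm thick, lying on the bench. Origin at the centre of its underside.
- case: Fixed block of light wood, 225 (x) by 86 (y) by 43 mm high. Origin: centre of its underside; x points along it to the covered end, away from the robot. Round recesses in its top on the line y = 0, 12 mm deep (floors 31 mm above the bench): x = -78.5 mm, 54 mm wide, for the 500 g; x = -22.5 mm, 44 mm wide, for the 200 g; x = 25.5 mm, 38 mm wide, for the 100 g. Compartment under the cover centred at x = 78.5 mm.
- cover (a joint): Sliding wooden cover (m): 0 shut, 0.056 fully open, at a stop. Slides along the case's +x, out past its end; 1 to 2 N, stays put; starts shut or up to 8 mm open. The compartment below (centre x = 78.5, y = 0 mm in the case's frame) is 54 (x) by 72 mm (y) inside, 66 mm in y between the lips at its top (43 mm above the bench), floor 7 mm above the bench, 28 mm clear under the cover.
- cover_knob (a point): Centre of the top of the cover's round brass knob; moves with the cover. Knob 16 mm in diameter, 12 mm at its foot, 22 mm high, from 39 to 61 mm above the bench, on the case's centre line, at x = 95.5 mm in the case's frame with the cover shut. The wooden lips either side of the cover are 43 mm above the bench.
- balance: Compact laboratory balance, fixed, 190 (x) by 150 mm (y), display towards the robot. Origin: centre of its underside. Housing 54 mm high; round steel pan 114 mm in diameter centred at x = 30, y = 0 mm, top 66 mm above the bench. It and the case stand to the robot's left and right, either way round.
There are look-alikes about, which are no part of the job. Leave any pink or red look-alike of the weight_200 alone.

How it is judged (in metres and radians):
On the way, in this order (a step that is already met when the one before it is completed fails the run):
1. the compartment's cover has been slid back (value of joint cover above 0.03 m), for 0.1 s.
2. the smallest weight stands in the compartment (x of weight_20 in the frame of case between 0.053 and 0.104 m and y of weight_20 in the frame of case between -0.034 and 0.034 m and z of weight_20 in the frame of case between 0.003 and 0.011 m and linear speed of weight_20 below 0.02 m/s and angle between weight_20's own z axis and vertical below 0.12 rad), for 0.2 s.
3. the cover is fully shut over it (value of joint cover below 0.005 m), for 0.2 s.
At the end, for the whole second after the job is handed in: The 500, 200 and 100 g weights stand on the floors of their own recesses (12 mm off centre at most), the 20 g weight on the floor of the compartment, all upright within 0.12 rad and at rest; cover shut within 5 mm; slug and slotted disc within 15 mm of their start (all of step 2 and x of weight_500 in the frame of case between -0.0905 and -0.0665 m and y of weight_500 in the frame of case between -0.012 and 0.012 m and z of weight_500 in the frame of case between 0.027 and 0.035 m and linear speed of each of weight_500, weight_200, weight_100 below 0.02 m/s and angle between each of weight_500, weight_200, weight_100's own z axis and vertical below 0.12 rad and x of weight_200 in the frame of case between -0.0345 and -0.0105 m and y of weight_200 in the frame of case between -0.012 and 0.012 m and z of weight_200 in the frame of case between 0.027 and 0.035 m and x of weight_100 in the frame of case between 0.0135 and 0.0375 m and y of weight_100 in the frame of case between -0.012 and 0.012 m and z of weight_100 in the frame of case between 0.027 and 0.035 m and value of joint cover below 0.005 m and distance of each of slug, slotted_disc from where it was at the start of the episode below 0.015 m); the robot touches nothing.
It fails at once if a weight was tipped over (angle between any of weight_500, weight_200, weight_100, weight_20's own z axis and vertical above 1 rad).
It fails at once if a weight was dropped or slammed into the case instead of being set down gently ((x of weight_500 in the frame of case between -0.12 and 0.12 m and y of weight_500 in the frame of case between -0.045 and 0.045 m and z of weight_500 in the frame of case below 0.06 m and linear speed of weight_500 above 0.6 m/s) or (x of weight_200 in the frame of case between -0.12 and 0.12 m and y of weight_200 in the frame of case between -0.045 and 0.045 m and z of weight_200 in the frame of case below 0.06 m and linear speed of weight_200 above 0.6 m/s) or (x of weight_100 in the frame of case between -0.12 and 0.12 m and y of weight_100 in the frame of case between -0.045 and 0.045 m and z of weight_100 in the frame of case below 0.06 m and linear speed of weight_100 above 0.6 m/s) or (x of weight_20 in the frame of case between -0.12 and 0.12 m and y of weight_20 in the frame of case between -0.045 and 0.045 m and z of weight_20 in the frame of case below 0.06 m and linear speed of weight_20 above 0.6 m/s)).
It fails at once if a look-alike was moved (distance of any of slug, slotted_disc from where it was at the start of the episode above 0.02 m).
It also fails if it takes over 141 s, if anything falls off the work surface, if the arm or the gripper's body presses on something with over 40 N, if the wrist force passes 120 N, or if a joint passes its speed limit or range.

## Robot

A 6-joint arm with a two-finger parallel gripper is mounted at the origin on the work surface. World frame = base frame: x ahead of the robot, y to its left, z up, the work surface at z = 0. Lengths are in m, angles in degrees, forces in N, time in s.
With the tool pointing down it reaches from about 0.35 to 0.875 m from the base axis. Payload 15.5 kg.
Tool frame: the origin (TCP) lies midway between the tips of the shut fingers; the grasp point (between the pads) lies 19 mm behind it; x points along the fingers, z is the direction in which the jaws open and shut, and the axes are right-handed (so a half turn about x gives the same grasp; the last joint's range is limited). The gripper opens to 85 mm and grips with 20 to 120 N. Pads are 22 mm wide; open, the fingers measure 114 mm over their backs; the gripper's body (76 mm by 85 mm) begins 54 mm behind the grasp point. The pads swing forward as they close: fully open they stand 13 mm farther back than shut.
Start: joints at [67.695, 28.281, 77.091, -0, 74.628, -5.472], TCP at [0.181, 0.598, 0.231] pointing down, gripper open.
Joint ranges: [-166.48, 166.48], [-47.26, 123.95], [12.59, 153.08], [-70.14, 250.14], [6.76, 159.57], [-176.63, 176.63]. Speed limits (degrees/s): [108.29, 108.29, 147.25, 172.46, 172.46, 172.46].

## Interface

Orientations are given as a 3x3 rotation matrix whose columns are the frame's x, y, z axes.
In Python, from rig import bot gives the robot as it stands.
- The arm moves only by the tool play_rows, never from a script. Its argument "rows" is a list of rows, each a list of 3 entries, a list of its own where there are three numbers: the opening, from 0 (shut) to 1 (fully open), then the shift along the tool's x, y, z in units of 40 mm (1.0 is 40 mm), then the turn about the tool's x in units of 6 degrees (1.0 is 6 degrees). In form: [[gripper, [x, y, z], turn], ...]. A call has 1 to 12 rows; each row shifts and turns the commanded pose from where the row before left it, along the tool's axes as they then stand; what a row does not reach is not made up. A row lasts 1/12 s, in which the tool goes at most 41.7 mm and 7.16 degrees, less where a joint would pass 70% of its speed; a pose out of reach is approached as far as the arm can. A call is refused whole if a number of a shift passes 1 or a number of a turn 1, either way. A call with a gripper value outside its range is refused whole. The fingers move at their own pace and stop on an object; "newtons" is the grip in N (left out, the last holds). Time passes only in rows, so rows that do not move let the fingers close. It gives the time, the measured TCP pose, the force and the opening at its end, in the units of the state.
- bot.read_state(): the state, without advancing time (a new reading comes with each control period).
- bot.capture(name): name is "scene" or "side" or "wrist"; returns a dict with "image" (400x640x3 uint8, red, green, blue), "camera_matrix" (3x3 intrinsics, pixels), "R" (3x3) and "t" (3): a world point X has camera coordinates R X + t; the wrist camera has in their place "mount" (4x4, takes a point from camera to tool coordinates, whose origin is the TCP and whose axes are the tool frame's). Camera axes: x right, y down, z forward; pixel columns grow to the right and rows downward; lengths in m; the calibration is good to about 2 mm. A picture is of the moment at which its call begins: read the wrist's pose just before it. There is no depth.
- bot.close_job(): hands the job in, once; it reports no verdict.
The state is a dict: "clock": time; "q": joint angles; "dq": joint speeds; "tau": joint torques, N m; "position": TCP position; "tcp_rot": TCP orientation; "contact_force": force on the tool from outside, world axes, zero at the start; "wrist_torque": the same for the moment, N m; "finger_gap": finger opening in m.
Only numpy, scipy, OpenCV 4.12 (cv2) and the standard library are available. Lean on these libraries where they do the work, as an engineer would, in place of code of your own. Each camera call takes 0.05 s, during which the arm holds its last target. There are 200 camera calls.

## Working session

There is one attempt and no reset: what is moved stays moved. The work goes in short steps, Python scripts to look and compute and a tool call to move; the robot and the scene stay as the last step left them, time stands still between calls to the robot, and variables do not carry over. Pictures are saved under pics/ and viewed, about 12 in all and at most 16, crops included, and the job is handed in when it is done.

Besides the shell and the picture viewer there is one more tool, called after "Call:" as a command line: name --argument value ..., lists and objects as JSON in quotes. play_rows: Moves the arm, as the interface text tells. Its arguments: {"type":"object","properties":{"rows":{"type":"array","items":{"type":"array"}},"newtons":{"type":"number"}},"required":["rows"]}

```bash
mkdir -p pics; ls; cat > h.py <<'E'
import numpy as np, cv2, json
from rig import bot
def save(name,f):
    s=bot.read_state(); c=bot.capture(name)
    cv2.imwrite(f'pics/{f}.png',c['image'][:,:,::-1])
    if name=='wrist':
        R=np.array(s['tcp_rot']);p=np.array(s['position']);M=np.array(c['mount'])
        Rc=R@M[:3,:3];tc=R@M[:3,3]+p
        Rw=Rc.T;t=-Rc.T@tc
    else: Rw=np.array(c['R']);t=np.array(c['t'])
    json.dump(dict(K=np.array(c['camera_matrix']).tolist(),R=Rw.tolist(),t=t.tolist()),open(f'pics/{f}.json','w'))
def cal(f):
    d=json.load(open(f'pics/{f}.json'));return [np.array(d[k]) for k in('K','R','t')]
def toworld(f,u,v,z):
    K,R,t=cal(f);d=R.T@np.linalg.solve(K,[u,v,1]);o=-R.T@t
    return o+d*(z-o[2])/d[2]
def topix(f,X):
    K,R,t=cal(f);p=K@(R@np.array(X)+t);return p[:2]/p[2]
def st():
    s=bot.read_state();print(s['clock'],np.round(s['position'],4),np.round(s['tcp_rot'],3).tolist(),np.round(s['contact_force'],1),round(s['finger_gap'],4))
E
python3 - <<'E'
from h import *
st()
for n in('scene','side','wrist'): save(n,n+'0'); K,R,t=cal(n+'0'); print(n,-R.T@t,K[0,0])
s=cv2.imread('pics/scene0.png');d=cv2.imread('pics/side0.png')
E
```

```text
pics
0.0 [0.1809 0.5979 0.2307] [[-0.0, -0.957, 0.29], [-0.001, 0.29, 0.957], [-1.0, 0.0, -0.001]] [-0.2 -0.5  0. ] 0.0852
scene [1.04679033 0.51525359 0.63131712] 516.3534185277136
side [0.17022446 0.45644599 0.47950778] 406.39124769364054
wrist [0.11129713 0.61986466 0.37361106] 297.42661905966355
```

View pics/scene0.png

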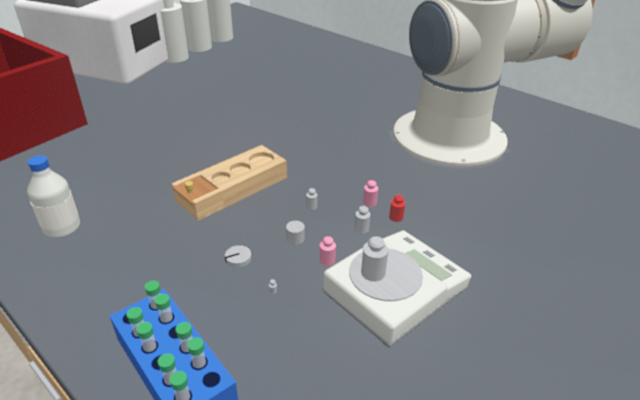

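View pics/side0.png

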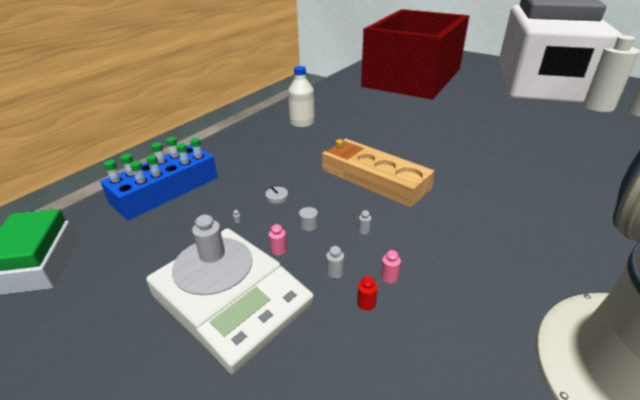

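The scene shows the case at about (230,180), balance at (397,280), 500 g on the pan at (375,258), 200 g at (363,220), 100 g at (312,200), 20 g at (273,287), slug at (295,232), disc at (237,256), and pink/red decoys at (371,193), (398,208) and (328,250). I'll enlarge it for the measurements.

```bash
python3 - <<'E'
from h import *
s=cv2.imread('pics/scene0.png')[135:310,165:425]
cv2.imwrite('pics/zs.png',cv2.resize(s,None,fx=3,fy=3,interpolation=cv2.INTER_CUBIC))
for n,a,b,z in [('500top','scene0',(376,242),.133),('500','side0',(205,220),.133),('200','scene0',(363,211),.051),('200','side0',(335,250),.051),('100','scene0',(312,191),.042),('100','side0',(365,213),.042),('20','scene0',(273,282),.024),('20','side0',(236.5,212),.024),('slug','scene0',(295,226),.03),('slug','side0',(308,212),.03),('disc','scene0',(237,254),.011),('disc','side0',(276,193),.011),('knob','scene0',(189,184),.061),('knob','side0',(340,142),.061),('r500','scene0',(262,158),.043),('r500','side0',(410,174),.043),('r200','side0',(386,163),.043),('r200','scene0',(240,167),.043)]:
  print(n,a,toworld(a,*b,z).round(3))
E
```

```text
500top scene0 [0.568 0.198 0.133]
500 side0 [0.559 0.196 0.133]
200 scene0 [0.437 0.076 0.051]
200 side0 [0.427 0.071 0.051]
100 scene0 [ 0.447 -0.043  0.042]
100 side0 [ 0.442 -0.046  0.042]
20 scene0 [0.656 0.068 0.024]
20 side0 [0.651 0.065 0.024]
slug scene0 [ 0.536 -0.001  0.03 ]
slug side0 [ 0.536 -0.004  0.03 ]
disc scene0 [ 0.645 -0.037  0.011]
disc side0 [ 0.644 -0.037  0.011]
knob scene0 [ 0.613 -0.211  0.061]
knob side0 [ 0.605 -0.213  0.061]
r500 scene0 [ 0.434 -0.201  0.043]
r500 side0 [ 0.432 -0.206  0.043]
r200 side0 [ 0.492 -0.217  0.043]
r200 scene0 [ 0.49  -0.208  0.043]
```

View pics/zs.png

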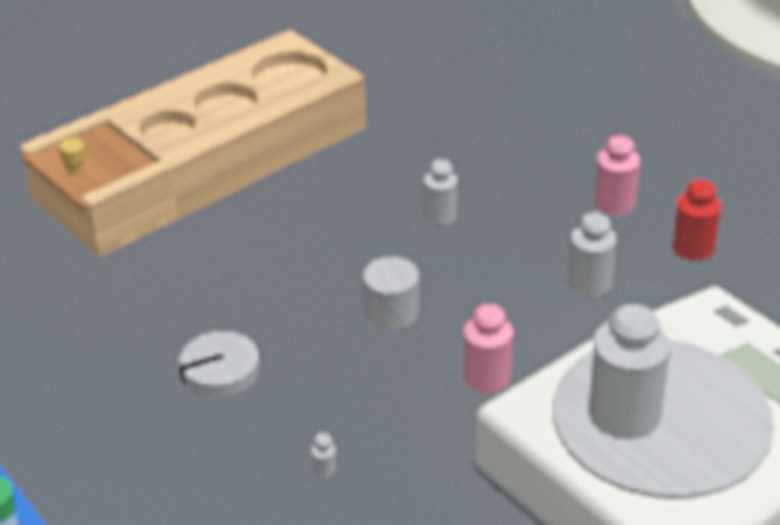

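```bash
python3 - <<'E'
from h import *
from scipy.optimize import least_squares
C=[(.1125,-.043,22,147),(.1125,.043,92,203),(-.1125,.043,365,77),(-.1125,-.043,291,30)]
def X(p,x,y,z): c,s=np.cos(p[2]),np.sin(p[2]); return [p[0]+c*x-s*y,p[1]+s*x+c*y,z]
f=lambda p:np.concatenate([topix('scene0',X(p,x,y,.043))-[165+u/3,135+v/3] for x,y,u,v in C])
r=least_squares(f,[.51,-.21,0]);print(r.x,np.degrees(r.x[2]),f(r.x).round(1))
k=toworld('scene0',165+71/3,135+143/3,.061);d=k[:2]-r.x[:2];c,s=np.cos(r.x[2]),np.sin(r.x[2]);print('knob in case',c*d[0]+s*d[1],-s*d[0]+c*d[1],k)
for x in(-.0785,-.0225,.0255,.0785,.0955): print(x,np.round(X(r.x,x,0,.06),3))
for n,a,b,z in [('pinkA','scene0',(371,185),.051),('red','scene0',(398,199),.051),('pinkB','scene0',(328,242),.051),('pinkA','side0',(391,256),.051),('red','side0',(368,282),.051),('pinkB','side0',(277,230),.051)]:
  print(n,a,toworld(a,*b,z).round(3))
E
```

```text
[ 0.51316576 -0.20719858 -0.07570909] -4.337811294081544 [-0.1 -0.4  0.   0.5  0.3 -0.2 -0.1 -0. ]
knob in case 0.09836416880964644 -0.00016528903408211115 [ 0.61123566 -0.21480334  0.061     ]
-0.0785 [ 0.435 -0.201  0.06 ]
-0.0225 [ 0.491 -0.205  0.06 ]
0.0255 [ 0.539 -0.209  0.06 ]
0.0785 [ 0.591 -0.213  0.06 ]
0.0955 [ 0.608 -0.214  0.06 ]
pinkA scene0 [0.361 0.035 0.051]
red scene0 [0.362 0.101 0.051]
pinkB scene0 [0.545 0.087 0.051]
pinkA side0 [0.35  0.035 0.051]
red side0 [0.352 0.1   0.051]
pinkB side0 [0.532 0.085 0.051]
```

Call:
play_rows --rows '[[0.6, [0, 0, 0], -1], [0.6, [0, 0, 0], -1], [0.6, [0, 0, 0], -0.09], [0.6, [0, -0.51, -0.81], 0], [0.6, [0, -0.51, -0.81], 0], [0.6, [0, -0.51, -0.81], 0], [0.6, [0, -0.51, -0.81], 0], [0.6, [0, -0.51, -0.81], 0], [0.6, [0, -0.51, -0.81], 0], [0.6, [0, -0.51, -0.81], 0], [0.6, [0, -0.51, -0.81], 0], [0.6, [0, -0.51, -0.81], 0]]' --newtons 30

```text
clock: 1.15
position: [0.3426, 0.292, 0.2314]
tcp_rot: [[0.0, -0.997, 0.078], [0.0, 0.078, 0.997], [-1.0, -0.0, 0.0]]
contact_force: [1.7, 0.1, 0.2]
finger_gap: 0.0511
```

```bash
cat >> h.py <<'E'
P=np.array([.51317,-.20720,-.07571])
def case2w(x,y,z,P=P): c,s=np.cos(P[2]),np.sin(P[2]); return np.array([P[0]+c*x-s*y,P[1]+s*x+c*y,z])
def w2case(X,P=P):
    c,s=np.cos(P[2]),np.sin(P[2]);d=np.array(X)[:2]-P[:2];return np.array([c*d[0]+s*d[1],-s*d[0]+c*d[1]])
def go(X):
    s=bot.read_state();d=np.array(s['tcp_rot']).T@(np.array(X)-s['position'])/.04
    print('delta units',d.round(3),'norm rows',np.linalg.norm(d).round(1))
E
python3 -c "
from h import *
st();go(case2w(.098,0,.19))
save('wrist','w1')"
```

```text
1.15 [0.3426 0.292  0.2314] [[0.0, -0.997, 0.078], [0.0, 0.078, 0.997], [-1.0, -0.0, 0.0]] [1.7 0.1 0.2] 0.0511
delta units [  1.034  -7.675 -12.103] norm rows 14.4
```

View pics/w1.png

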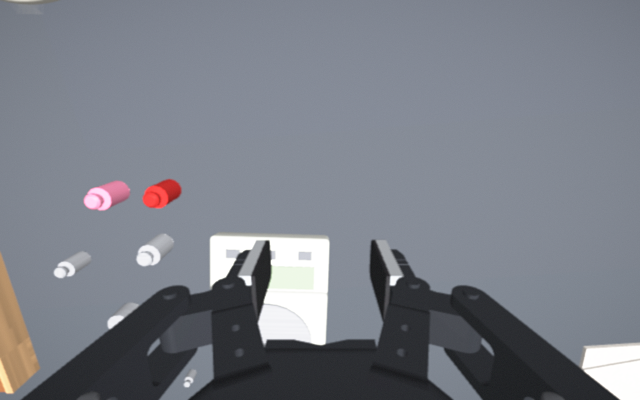

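Call:
play_rows --rows '[[0.6, [0.06, -0.51, -0.8], 0], [0.6, [0.06, -0.51, -0.8], 0], [0.6, [0.06, -0.51, -0.8], 0], [0.6, [0.06, -0.51, -0.8], 0], [0.6, [0.06, -0.51, -0.8], 0], [0.6, [0.06, -0.51, -0.8], 0], [0.6, [0.06, -0.51, -0.8], 0], [0.6, [0.06, -0.51, -0.8], 0], [0.6, [0.06, -0.51, -0.8], 0], [0.6, [0.06, -0.51, -0.8], 0], [0.6, [0.06, -0.51, -0.8], 0], [0.6, [0.06, -0.51, -0.8], 0]]'

```text
clock: 2.2
position: [0.5581, -0.1095, 0.2023]
tcp_rot: [[-0.0, -0.997, 0.079], [0.0, 0.079, 0.997], [-1.0, 0.0, 0.0]]
contact_force: [0.8, 0.9, -0.1]
finger_gap: 0.0512
```

Call:
play_rows --rows '[[0.6, [0.06, -0.5, -0.8], 0], [0.6, [0.06, -0.5, -0.8], 0], [0.6, [0.06, -0.5, -0.8], 0], [0.6, [0, 0, 0], 0], [0.6, [0, 0, 0], 0]]'

```text
clock: 2.62
position: [0.6105, -0.2094, 0.1945]
tcp_rot: [[-0.001, -0.997, 0.08], [0.0, 0.08, 0.997], [-1.0, 0.001, 0.0]]
contact_force: [-0.9, 0.4, 0.1]
finger_gap: 0.0512
```

```bash
python3 -c "
from h import *
st();go(case2w(.098,0,.12))
save('wrist','w2')
print(topix('w2',case2w(-.0785,0,.043)),topix('w2',case2w(-.0225,0,.043)),topix('w2',case2w(.0255,0,.043)),topix('w2',case2w(.098,0,.061)),topix('w2',case2w(-.1125,.043,.043)),topix('w2',case2w(-.1125,-.043,.043)))"
```

```text
2.6167 [ 0.6105 -0.2094  0.1945] [[-0.001, -0.997, 0.08], [0.0, 0.08, 0.997], [-1.0, 0.001, 0.0]] [-0.9  0.4  0.1] 0.0512
delta units [ 1.861 -0.021 -0.129] norm rows 1.9
[312.71360195 -18.00001841] [313.45747138  54.30895157] [314.02775122 109.74387921] [314.45121713 188.47775796] [364.91982519 -66.90042439] [259.54916848 -66.23375167]
```

View pics/w2.png

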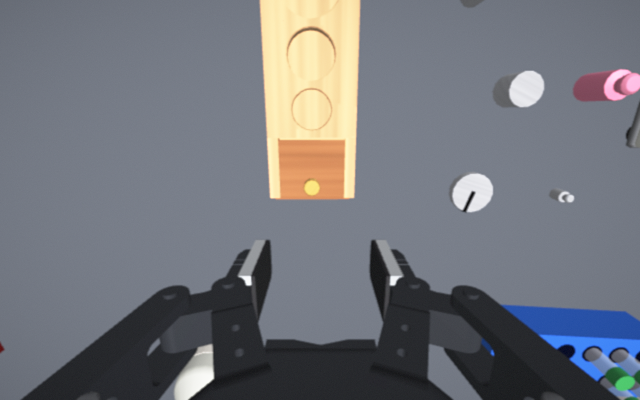

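Call:
play_rows --rows '[[0.6, [0.75, 0, -0.15], 0], [0.6, [0.75, 0, 0], 0], [0.6, [0.75, 0, 0], 0], [0.6, [0.75, 0, 0], 0], [0.6, [0.6, 0, 0], 0], [0.6, [0, 0, 0], 0], [0, [0, 0, 0], 0], [0, [0, 0, 0], 0], [0, [0, 0, 0], 0], [0, [0, 0, 0], 0], [0, [0, 0, 0], 0], [0, [0, 0, 0], 0]]'

```text
clock: 3.67
position: [0.6116, -0.2174, 0.054]
tcp_rot: [[0.005, -0.997, 0.075], [-0.006, 0.075, 0.997], [-1.0, -0.005, -0.006]]
contact_force: [-0.5, -25.0, -2.5]
finger_gap: 0.0137
```

```bash
python3 -c "
from h import *
st();go(case2w(.1525,-.001,.05))"
```

```text
3.6667 [ 0.6116 -0.2174  0.054 ] [[0.005, -0.997, 0.075], [-0.006, 0.075, 0.997], [-1.0, -0.005, -0.006]] [ -0.5 -25.   -2.5] 0.0137
delta units [ 0.107 -1.34   0.043] norm rows 1.3
```

Call:
play_rows --rows '[[0, [0, 0, -0.06], 0], [0, [0, 0, 0], 0], [0, [0, 0, 0], 0]]'

```text
clock: 3.92
position: [0.6111, -0.2178, 0.0538]
tcp_rot: [[0.004, -0.997, 0.075], [-0.003, 0.075, 0.997], [-1.0, -0.004, -0.003]]
contact_force: [-1.3, -10.5, 5.4]
finger_gap: 0.0133
```

Call:
play_rows --rows '[[0, [0, 0, -0.04], 0], [0, [0, -0.2, 0], 0], [0, [0, -0.3, 0], 0], [0, [0, -0.3, 0], 0], [0, [0, -0.3, 0], 0], [0, [0, -0.2, 0], 0], [0, [0, 0, 0], 0], [0, [0, 0, 0], 0]]'

```text
clock: 4.58
position: [0.6631, -0.2221, 0.0538]
tcp_rot: [[0.004, -0.997, 0.075], [-0.002, 0.075, 0.997], [-1.0, -0.004, -0.001]]
contact_force: [-0.5, -2.6, 6.2]
finger_gap: 0.0133
```

```bash
python3 -c "
from h import *
st();s=bot.read_state();print(w2case(s['position']))
for p in [(.6535,.0665)]:
  go([p[0]+.07,p[1],.16])"
```

```text
4.5833 [ 0.6631 -0.2221  0.0538] [[0.004, -0.997, 0.075], [-0.002, 0.075, 0.997], [-1.0, -0.004, -0.001]] [-0.5 -2.6  6.2] 0.0133
[ 0.15065814 -0.00349199]
delta units [-2.662 -0.976  7.303] norm rows 7.8
```

Call:
play_rows --rows '[[0.4, [0, 0, 0], 0], [0.4, [0, 0, 0], 0], [0.4, [-0.3, 0, 0], 0], [0.4, [-0.8, 0, 0], 0], [0.4, [-0.8, 0, 0.2], 0], [0.4, [-0.6, 0.1, 0.8], 0], [0.4, [-0.2, 0.1, 0.9], 0], [0.4, [0, 0.12, 0.9], 0], [0.4, [0, 0.12, 0.9], 0], [0.4, [0, 0.12, 0.9], 0], [0.4, [0, 0.12, 0.9], 0], [0.4, [0, 0.1, 0.9], 0]]'

```text
clock: 5.58
position: [0.6489, 0.0378, 0.1606]
tcp_rot: [[0.001, -0.997, 0.075], [0.0, 0.075, 0.997], [-1.0, -0.001, 0.0]]
contact_force: [0.5, -0.3, 0.5]
finger_gap: 0.0343
```

Call:
play_rows --rows '[[0.4, [0, 0, 0.9], 0], [0.4, [0, 0, 0], 0], [0.4, [0, 0, 0], 0]]'

```text
clock: 5.83
position: [0.652, 0.0739, 0.1604]
tcp_rot: [[0.001, -0.997, 0.072], [0.0, 0.072, 0.997], [-1.0, -0.001, 0.0]]
contact_force: [-0.2, -0.4, -0.5]
finger_gap: 0.0339
```

```bash
python3 -c "
from h import *
st();go([.6535,.0665,.006])
save('wrist','w3');im=cv2.imread('pics/w3.png')
print(topix('w3',[.6535,.0665,.024]),topix('w3',[.6535,.0665,0]))
print([topix('w3',case2w(a,-.003,.043)) for a in(.0255,.0785)])
cv2.imwrite('pics/w3m.png',im)"
```

```text
5.8333 [0.652  0.0739 0.1604] [[0.001, -0.997, 0.072], [0.0, 0.072, 0.997], [-1.0, -0.001, 0.0]] [-0.2 -0.4 -0.5] 0.0339
delta units [ 3.86  -0.048 -0.183] norm rows 3.9
[312.30276502 188.76537268] [312.90025339 182.82759166]
[array([-38.45719159,  83.1281391 ]), array([-17.52656586, 148.15884816])]
```

View pics/w3.png

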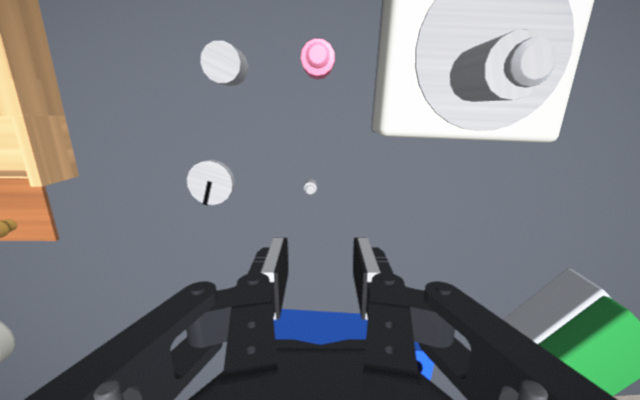

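```bash
python3 -c "
from h import *
for z in(0,.04,.08): print(toworld('w3',320,311,z),toworld('side0',162,178,z),toworld('side0',216,160,z),toworld('scene0',165,292,z))
print('20',toworld('w3',310,188,.024), '500',toworld('w3',533,60,.133),'slug',toworld('w3',223,62,.03),'disc',toworld('w3',210,183,.011))"
```

```text
[0.81215033 0.06241332 0.        ] [ 9.01857838e-01  4.82076609e-02 -5.55111512e-17] [ 0.86154893 -0.07355412  0.        ] [ 0.77950612 -0.06161395  0.        ]
[0.78142783 0.06470357 0.04      ] [0.8408258  0.08226244 0.04      ] [ 0.80387942 -0.02934211  0.04      ] [ 0.79644114 -0.02506386  0.04      ]
[0.75070533 0.06699382 0.08      ] [0.77979377 0.11631723 0.08      ] [0.74620991 0.01486991 0.08      ] [0.81337616 0.01148624 0.08      ]
20 [0.65257195 0.06433195 0.024     ] 500 [0.56324399 0.19267295 0.133     ] slug [5.36120793e-01 4.97476464e-04 3.00000000e-02] disc [ 0.64346643 -0.03681351  0.011     ]
```

Call:
play_rows --rows '[[0.4, [0.8, -0.03, -0.24], 0], [0.4, [0.9, 0, 0], 0], [0.4, [0.9, 0, 0], 0], [0.4, [0.7, 0, 0], 0], [0.4, [0.4, 0, 0], 0], [0.4, [0.1, 0, 0], 0], [0.1, [0, 0, 0], 0], [0.1, [0, 0, 0], 0], [0, [0, 0, 0], 0], [0, [0, 0, 0], 0], [0, [0, 0, 0], 0]]' --newtons 25

```text
clock: 6.8
position: [0.6532, 0.0621, 0.0085]
tcp_rot: [[0.002, -0.997, 0.075], [0.0, 0.075, 0.997], [-1.0, -0.002, 0.0]]
contact_force: [-0.4, 0.0, 0.1]
finger_gap: 0.0112
```

```bash
python3 -c "
from h import *
st();go([.6526,.0644,.13]);
save('wrist','w4');save('side','s4')"
```

```text
6.8 [0.6532 0.0621 0.0085] [[0.002, -0.997, 0.075], [0.0, 0.075, 0.997], [-1.0, -0.002, 0.0]] [-0.4  0.   0.1] 0.0112
delta units [-3.039  0.014  0.056] norm rows 3.0
```

Call:
play_rows --rows '[[0, [-0.3, 0, 0], 0], [0, [-0.7, 0, 0], 0], [0, [-0.7, 0, 0], 0], [0, [-0.5, 0.1, -0.35], 0], [0, [0, 0.12, -0.8], 0], [0, [0, 0.12, -0.9], 0], [0, [0, 0.12, -0.9], 0], [0, [0, 0.12, -0.9], 0], [0, [0, 0.12, -0.9], 0], [0, [0, 0.12, -0.9], 0], [0, [0, 0.12, -0.8], 0], [0, [0, 0.1, -0.4], 0]]'

```text
clock: 7.9
position: [0.59, -0.2115, 0.0964]
tcp_rot: [[0.001, -0.997, 0.077], [-0.001, 0.077, 0.997], [-1.0, -0.001, -0.001]]
contact_force: [0.2, 0.0, 0.3]
finger_gap: 0.011
```

Call:
play_rows --rows '[[0, [0, 0.1, -0.2], 0], [0, [0, 0, 0], 0], [0, [0, 0, 0], 0]]'

```text
clock: 8.15
position: [0.586, -0.2149, 0.0957]
tcp_rot: [[0.0, -0.997, 0.075], [0.0, 0.075, 0.997], [-1.0, -0.0, 0.0]]
contact_force: [0.4, 1.4, -0.6]
finger_gap: 0.011
```

```bash
python3 -c "
from h import *
st();go(case2w(.0785,-.003,.016))
save('wrist','w5')
P2=P+[-.0002,-.003,0]
for c in [(.0515,.033),(.0515,-.033)]: print(topix('w5',case2w(*c,.043,P2)))
a=cv2.imread('pics/w5.png');save('scene','c5');b=cv2.imread('pics/c5.png')[100:300,100:420]
cv2.imwrite('pics/m5.png',np.hstack([cv2.resize(b,(400,250)),cv2.resize(a,(400,250))]))"
```

```text
8.15 [ 0.586  -0.2149  0.0957] [[0.0, -0.997, 0.075], [0.0, 0.075, 0.997], [-1.0, -0.0, 0.0]] [ 0.4  1.4 -0.6] 0.011
delta units [ 1.993 -0.133 -0.02 ] norm rows 2.0
[367.00599217 187.08470242]
[269.82571117 187.07408521]
```

View pics/m5.png

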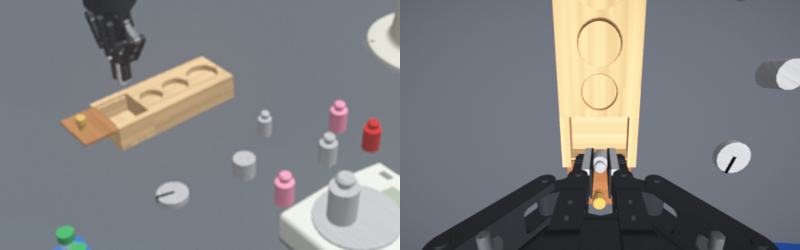

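Call:
play_rows --rows '[[0, [0.3, -0.13, 0], 0], [0, [0.5, 0, 0], 0], [0, [0.5, 0, 0], 0], [0, [0.3, 0, 0], 0], [0, [0.2, 0, 0], 0], [0, [0.12, 0, 0], 0], [0, [0.06, 0, 0], 0], [0, [0, 0, 0], 0], [0, [0, 0, 0], 0], [0, [0, 0, 0], 0]]'

```text
clock: 9.08
position: [0.5916, -0.2162, 0.0168]
tcp_rot: [[0.001, -0.997, 0.075], [-0.0, 0.075, 0.997], [-1.0, -0.001, -0.0]]
contact_force: [-0.2, -0.4, 0.0]
finger_gap: 0.011
```

Call:
play_rows --rows '[[0, [0.02, 0, 0], 0], [0, [0.02, 0, 0], 0], [0, [0, 0, 0], 0], [0.1, [0, 0, 0], 0], [0.2, [0, 0, 0], 0], [0.3, [0, 0, 0], 0], [0.3, [0, 0, 0], 0], [0.3, [0, 0, 0], 0]]'

```text
clock: 9.75
position: [0.5912, -0.216, 0.0145]
tcp_rot: [[-0.0, -0.997, 0.075], [-0.0, 0.075, 0.997], [-1.0, 0.0, -0.0]]
contact_force: [-0.3, -0.9, -1.1]
finger_gap: 0.0254
```

Call:
play_rows --rows '[[0.3, [-0.2, 0, 0], 0], [0.3, [-0.5, 0, 0], 0], [0.3, [-0.7, 0, 0], 0], [0.3, [-0.8, 0, 0], 0], [0.3, [-0.8, 0, 0], 0], [0.3, [0, 0, 0], 0], [0.3, [0, 0, 0], 0]]'

```text
clock: 10.33
position: [0.5922, -0.2164, 0.1369]
tcp_rot: [[0.004, -0.997, 0.075], [-0.002, 0.075, 0.997], [-1.0, -0.004, -0.001]]
contact_force: [-0.3, 0.7, 0.1]
finger_gap: 0.0256
```

```bash
python3 -c "
from h import *
st();P2=P+[0,-.003,0]
go(case2w(.155,-.0035,.0535));go(case2w(.1507,-.0035,.0535))
save('wrist','w6');a=cv2.imread('pics/w6.png')
print(topix('w6',case2w(.0785,0,.031,P2)),topix('w6',case2w(.1507,0,.061,P2)))
cv2.imwrite('pics/m6.png',cv2.resize(a[80:280,190:450],None,fx=2.5,fy=2.5))"
```

```text
10.3333 [ 0.5922 -0.2164  0.1369] [[0.004, -0.997, 0.075], [-0.002, 0.075, 0.997], [-1.0, -0.004, -0.001]] [-0.3  0.7  0.1] 0.0256
delta units [ 2.092 -1.879 -0.005] norm rows 2.8
delta units [ 2.091 -1.772 -0.005] norm rows 2.7
[320.23001541 194.36573917] [320.11759833 286.42322413]
```

View pics/m6.png

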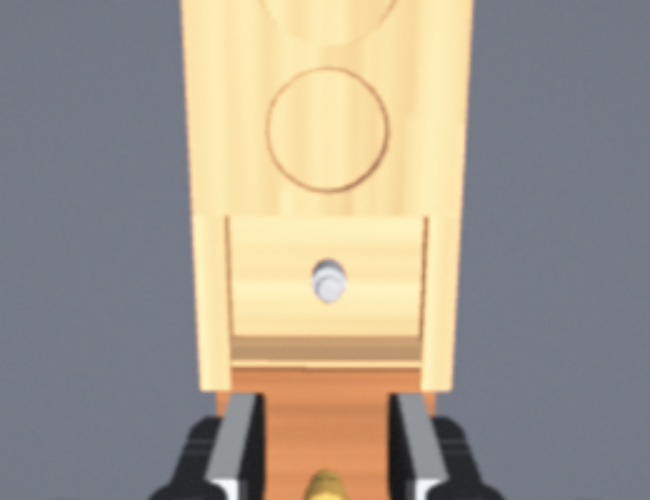

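Call:
play_rows --rows '[[0.45, [0, -0.8, 0], 0], [0.45, [0.2, -0.8, 0], 0], [0.45, [0.7, -0.17, 0], 0], [0.45, [0.7, 0, 0], 0], [0.45, [0.5, 0, 0], 0], [0.45, [0, 0, 0], 0], [0, [0, 0, 0], 0], [0, [0, 0, 0], 0], [0, [0, 0, 0], 0], [0, [0, 0, 0], 0], [0, [0, 0, 0], 0]]' --newtons 30

```text
clock: 11.3
position: [0.662, -0.222, 0.0514]
tcp_rot: [[0.001, -0.997, 0.075], [-0.001, 0.075, 0.997], [-1.0, -0.001, -0.001]]
contact_force: [1.3, -4.6, -11.2]
finger_gap: 0.0138
```

Call:
play_rows --rows '[[0, [0, 0.2, 0], 0], [0, [0, 0.3, 0], 0], [0, [0, 0.3, 0], 0], [0, [0, 0.3, 0], 0], [0, [0, 0.15, 0], 0], [0, [0, 0.1, 0], 0], [0, [0, 0.05, 0], 0], [0, [0, 0.05, 0], 0], [0, [0, 0, 0], 0], [0, [0, 0, 0], 0], [0, [0, 0, 0], 0]]'

```text
clock: 12.22
position: [0.6063, -0.2177, 0.0515]
tcp_rot: [[0.004, -0.997, 0.075], [-0.002, 0.075, 0.997], [-1.0, -0.005, -0.001]]
contact_force: [9.4, -4.6, -13.8]
finger_gap: 0.0139
```

```bash
python3 -c "
from h import *
st();s=bot.read_state();print(w2case(s['position']))"
```

```text
12.2167 [ 0.6063 -0.2177  0.0515] [[0.004, -0.997, 0.075], [-0.002, 0.075, 0.997], [-1.0, -0.005, -0.001]] [  9.4  -4.6 -13.8] 0.0139
[ 0.09362412 -0.00338088]
```

Call:
play_rows --rows '[[0.3, [0, -0.1, 0], 0], [0.5, [0, 0, 0], 0], [0.5, [0, 0, 0], 0], [0.5, [-0.3, 0, 0], 0], [0.5, [-0.7, 0, 0], 0], [0.5, [-0.8, 0.1, 0.1], 0], [0.5, [-0.7, 0.5, 0.4], 0], [0.5, [0, 0.7, 0.6], 0], [0.5, [0, 0.7, 0.65], 0], [0.5, [0, 0.7, 0.65], 0], [0.5, [0, 0.7, 0.65], 0], [0.5, [0, 0.6, 0.6], 0]]'

```text
clock: 13.22
position: [0.4572, -0.0583, 0.1515]
tcp_rot: [[0.0, -0.997, 0.075], [0.0, 0.075, 0.997], [-1.0, -0.0, 0.0]]
contact_force: [-0.3, 0.7, -0.4]
finger_gap: 0.0431
```

Call:
play_rows --rows '[[0.5, [0, 0.3, 0.3], 0], [0.5, [0, 0, 0], 0], [0.5, [0, 0, 0], 0]]'

```text
clock: 13.47
position: [0.4481, -0.0463, 0.1516]
tcp_rot: [[0.001, -0.997, 0.074], [-0.0, 0.074, 0.997], [-1.0, -0.001, -0.0]]
contact_force: [0.4, -0.2, 0.1]
finger_gap: 0.0428
```

```bash
python3 -c "
from h import *
st();go([.4445,-.046,.015])
save('wrist','w7');a=cv2.imread('pics/w7.png')
print(topix('w7',[.4445,-.046,.042]),topix('w7',[.432,.0715,.051]))
P2=P+[-.002,-.003,0]
print([topix('w7',case2w(x,0,.043,P2)) for x in(-.0785,-.0225,.0255)])"
```

```text
13.4667 [ 0.4481 -0.0463  0.1516] [[0.001, -0.997, 0.074], [-0.0, 0.074, 0.997], [-1.0, -0.001, -0.0]] [ 0.4 -0.2  0.1] 0.0428
delta units [3.414e+00 9.500e-02 1.000e-03] norm rows 3.4
[319.82404968 190.38292762] [459.91745663 168.67972392]
[array([138.89996405, 190.80848326]), array([149.37500169, 248.77524131]), array([157.42802616, 293.33906408])]
```

View pics/w7.png

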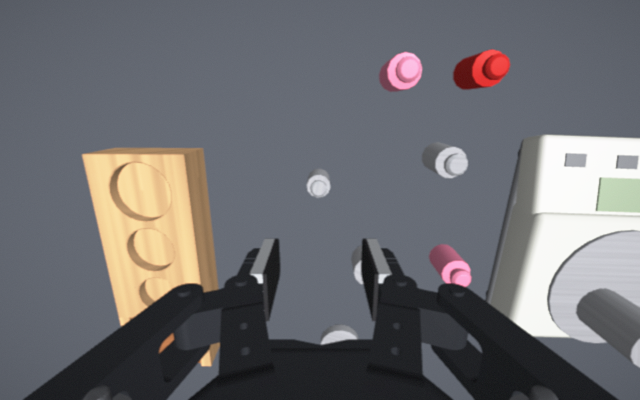

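Call:
play_rows --rows '[[0.5, [0.7, 0.14, -0.03], 0], [0.5, [0.8, 0, 0], 0], [0.5, [0.8, 0, 0], 0], [0.5, [0.7, 0, 0], 0], [0.5, [0.35, 0, 0], 0], [0.5, [0.05, 0, 0], 0], [0.5, [0, 0, 0], 0], [0.2, [0, 0, 0], 0], [0.1, [0, 0, 0], 0], [0, [0, 0, 0], 0], [0, [0, 0, 0], 0], [0, [0, 0, 0], 0]]'

```text
clock: 14.52
position: [0.4435, -0.0479, 0.0156]
tcp_rot: [[0.002, -0.997, 0.075], [-0.001, 0.075, 0.997], [-1.0, -0.003, -0.001]]
contact_force: [0.2, -1.5, 9.5]
finger_gap: 0.0203
```

```bash
python3 -c "
from h import *
st();P2=P+[-.001,-.003,0]
go(case2w(.0255,0,.046,P2))"
```

```text
14.5167 [ 0.4435 -0.0479  0.0156] [[0.002, -0.997, 0.075], [-0.001, 0.075, 0.997], [-1.0, -0.003, -0.001]] [ 0.2 -1.5  9.5] 0.0203
delta units [-0.752 -2.654 -3.919] norm rows 4.8
```

Call:
play_rows --rows '[[0, [-0.3, 0, 0], 0], [0, [-0.6, 0, 0], 0], [0, [-0.7, 0, 0], 0], [0, [-0.4, -0.1, -0.2], 0], [0, [0, -0.45, -0.65], 0], [0, [0, -0.5, -0.75], 0], [0, [0, -0.5, -0.75], 0], [0, [0, -0.5, -0.75], 0], [0, [0, -0.4, -0.55], 0], [0, [0, -0.2, -0.27], 0], [0, [0, 0, 0], 0], [0, [0, 0, 0], 0]]'

```text
clock: 15.52
position: [0.5365, -0.2122, 0.095]
tcp_rot: [[0.001, -0.997, 0.076], [-0.0, 0.076, 0.997], [-1.0, -0.001, -0.0]]
contact_force: [-0.5, -0.4, -1.1]
finger_gap: 0.0202
```

```bash
python3 -c "
from h import *
st();P2=P+[-.001,-.003,0]
go(case2w(.0255,0,.047,P2))
save('wrist','w8');a=cv2.imread('pics/w8.png')
print(topix('w8',case2w(.0255,0,.043,P2)),topix('w8',case2w(-.0225,0,.043,P2)))
cv2.imwrite('pics/m8.png',cv2.resize(a[0:300,150:490],None,fx=2,fy=2))"
```

```text
15.5167 [ 0.5365 -0.2122  0.095 ] [[0.001, -0.997, 0.076], [-0.0, 0.076, 0.997], [-1.0, -0.001, -0.0]] [-0.5 -0.4 -1.1] 0.0202
delta units [ 1.199 -0.026  0.005] norm rows 1.2
[319.88809769 218.7672076 ] [319.82254962 149.79149145]
```

View pics/m8.png

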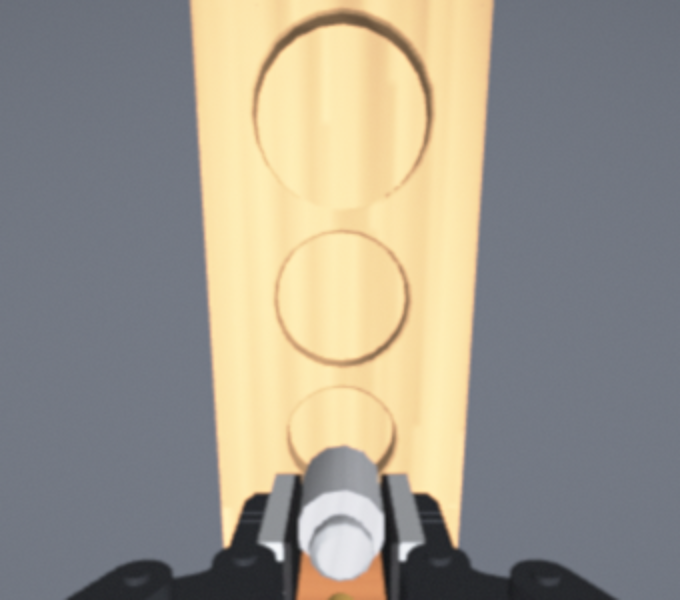

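Call:
play_rows --rows '[[0, [0.2, -0.02, 0], 0], [0, [0.3, 0, 0], 0], [0, [0.3, 0, 0], 0], [0, [0.2, 0, 0], 0], [0, [0.12, 0, 0], 0], [0, [0.08, 0, 0], 0], [0, [0, 0, 0], 0], [0, [0, 0, 0], 0], [0, [0, 0, 0], 0]]'

```text
clock: 16.32
position: [0.5374, -0.2119, 0.0467]
tcp_rot: [[0.0, -0.997, 0.075], [-0.0, 0.075, 0.997], [-1.0, -0.0, -0.0]]
contact_force: [0.4, -0.5, -1.0]
finger_gap: 0.0202
```

Call:
play_rows --rows '[[0.3, [0, 0, 0], 0], [0.4, [0, 0, 0], 0], [0.45, [0, 0, 0], 0], [0.45, [-0.2, 0, 0], 0], [0.45, [-0.6, 0, 0], 0], [0.45, [-0.8, 0, 0], 0], [0.45, [-0.8, 0, 0], 0], [0.45, [-0.3, 0.1, 0.3], 0], [0.45, [0, 0.3, 0.8], 0], [0.45, [0, 0.3, 0.85], 0], [0.45, [0, 0.35, 0.85], 0], [0.45, [0, 0.35, 0.85], 0]]'

```text
clock: 17.32
position: [0.4915, -0.0607, 0.1549]
tcp_rot: [[0.001, -0.997, 0.075], [-0.0, 0.075, 0.997], [-1.0, -0.001, -0.0]]
contact_force: [0.8, 0.7, 0.3]
finger_gap: 0.0383
```

```bash
python3 -c "
from h import *
st();go([.428,.069,.155]);
for f,u,v in(('w7',522,137),('w7',490,303),('w3',380,133),('w3',558,138)):print(toworld(f,u,v,.054))"
```

```text
17.3167 [ 0.4915 -0.0607  0.1549] [[0.001, -0.997, 0.075], [-0.0, 0.075, 0.997], [-1.0, -0.001, -0.0]] [0.8 0.7 0.3] 0.0383
delta units [-3.000e-03  1.828e+00  3.113e+00] norm rows 3.6
[0.40922409 0.11772543 0.054     ]
[0.56297494 0.10625214 0.054     ]
[0.60230385 0.12716002 0.054     ]
[0.61697769 0.27346759 0.054     ]
```

Call:
play_rows --rows '[[0.45, [0, 0.4, 0.7], 0], [0.45, [0, 0.45, 0.75], 0], [0.45, [0, 0.45, 0.75], 0], [0.45, [0, 0.35, 0.6], 0], [0.45, [0, 0.18, 0.3], 0], [0.45, [0, 0, 0], 0], [0.45, [0, 0, 0], 0]]'

```text
clock: 17.9
position: [0.4285, 0.0675, 0.1549]
tcp_rot: [[0.001, -0.997, 0.073], [-0.0, 0.073, 0.997], [-1.0, -0.001, -0.0]]
contact_force: [1.2, 0.1, -0.2]
finger_gap: 0.038
```

```bash
python3 -c "
from h import *
st();go([.428,.069,.018])
save('wrist','w9');a=cv2.imread('pics/w9.png')
print(topix('w9',[.428,.069,.051]),topix('w9',[.4435,-.048,.042]))
P2=P+[-.001,-.003,0]
print([topix('w9',case2w(x,0,.073,P2)) for x in(.0255,)])"
```

```text
17.9 [0.4285 0.0675 0.1549] [[0.001, -0.997, 0.073], [-0.0, 0.073, 0.997], [-1.0, -0.001, -0.0]] [ 1.2  0.1 -0.2] 0.038
delta units [3.421 0.018 0.037] norm rows 3.4
[321.48587531 195.54277474] [195.38509967 217.94636835]
[array([ 25.36949179, 337.80278485])]
```

View pics/w9.png

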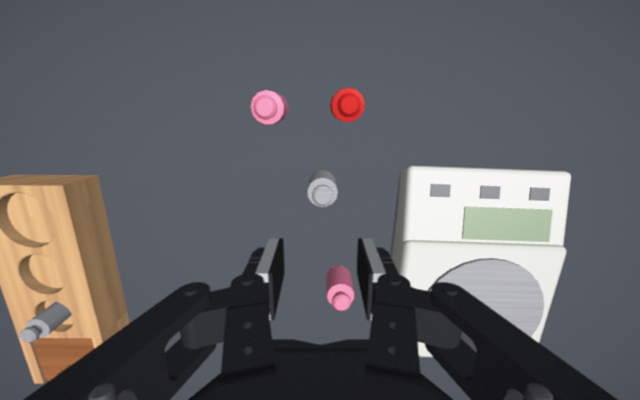

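Call:
play_rows --rows '[[0.45, [0.7, 0.03, 0.05], 0], [0.45, [0.8, 0, 0], 0], [0.45, [0.8, 0, 0], 0], [0.45, [0.7, 0, 0], 0], [0.45, [0.35, 0, 0], 0], [0.45, [0.07, 0, 0], 0], [0.45, [0, 0, 0], 0], [0.2, [0, 0, 0], 0], [0.1, [0, 0, 0], 0], [0, [0, 0, 0], 0], [0, [0, 0, 0], 0], [0, [0, 0, 0], 0]]' --newtons 35

```text
clock: 18.95
position: [0.4282, 0.0691, 0.0184]
tcp_rot: [[0.002, -0.997, 0.075], [-0.0, 0.075, 0.997], [-1.0, -0.002, 0.0]]
contact_force: [-0.9, -1.5, 11.0]
finger_gap: 0.0266
```

```bash
python3 -c "
from h import *
st();P2=P+[-.001,-.003,0]
go(case2w(-.0225,0,.049,P2))"
```

```text
18.95 [0.4282 0.0691 0.0184] [[0.002, -0.997, 0.075], [-0.0, 0.075, 0.997], [-1.0, -0.002, 0.0]] [-0.9 -1.5 11. ] 0.0266
delta units [-0.763 -2.054 -6.805] norm rows 7.1
```

Call:
play_rows --rows '[[0, [-0.3, 0, 0], 0], [0, [-0.7, 0, 0], 0], [0, [-0.8, 0, 0], 0], [0, [-0.5, -0.1, -0.3], 0], [0, [-0.2, -0.2, -0.75], 0], [0, [0, -0.25, -0.85], 0], [0, [0, -0.28, -0.9], 0], [0, [0, -0.28, -0.9], 0], [0, [0, -0.28, -0.9], 0], [0, [0, -0.28, -0.9], 0], [0, [0, -0.25, -0.8], 0], [0, [0, -0.1, -0.4], 0]]'

```text
clock: 19.95
position: [0.4892, -0.208, 0.1181]
tcp_rot: [[0.002, -0.997, 0.077], [-0.001, 0.077, 0.997], [-1.0, -0.002, -0.001]]
contact_force: [-0.8, 0.6, -2.2]
finger_gap: 0.0264
```

Call:
play_rows --rows '[[0, [0, -0.03, -0.1], 0], [0, [0, 0, 0], 0], [0, [0, 0, 0], 0]]'

```text
clock: 20.2
position: [0.4885, -0.2072, 0.1176]
tcp_rot: [[-0.001, -0.997, 0.075], [0.001, 0.075, 0.997], [-1.0, 0.001, 0.001]]
contact_force: [0.7, 0.8, -2.0]
finger_gap: 0.0264
```

```bash
python3 -c "
from h import *
st();P2=P+[-.001,-.003,0]
go(case2w(-.0225,0,.0495,P2))"
```

```text
20.2 [ 0.4885 -0.2072  0.1176] [[-0.001, -0.997, 0.075], [0.001, 0.075, 0.997], [-1.0, 0.001, 0.001]] [ 0.7  0.8 -2. ] 0.0264
delta units [ 1.702 -0.035 -0.031] norm rows 1.7
```

Call:
play_rows --rows '[[0, [0.3, -0.03, -0.03], 0], [0, [0.4, 0, 0], 0], [0, [0.4, 0, 0], 0], [0, [0.3, 0, 0], 0], [0, [0.15, 0, 0], 0], [0, [0.1, 0, 0], 0], [0, [0.05, 0, 0], 0], [0, [0, 0, 0], 0], [0, [0, 0, 0], 0], [0, [0, 0, 0], 0]]'

```text
clock: 21.03
position: [0.4905, -0.2097, 0.0502]
tcp_rot: [[0.001, -0.997, 0.075], [-0.0, 0.075, 0.997], [-1.0, -0.001, -0.0]]
contact_force: [-0.6, -1.1, -2.0]
finger_gap: 0.0264
```

Call:
play_rows --rows '[[0, [0.02, 0, 0], 0], [0.35, [0, 0, 0], 0], [0.45, [0, 0, 0], 0], [0.5, [0, 0, 0], 0], [0.5, [-0.2, 0, 0], 0], [0.5, [-0.6, 0, 0], 0], [0.5, [-0.8, 0, 0], 0], [0.7, [-0.8, 0, 0], 0], [0.7, [-0.8, 0, 0.2], 0], [0.7, [-0.55, -0.1, 0.7], 0], [0.7, [0, -0.1, 0.9], 0], [0.7, [0, -0.1, 0.9], 0]]'

```text
clock: 22.03
position: [0.511, -0.1023, 0.2012]
tcp_rot: [[0.004, -0.997, 0.077], [-0.001, 0.077, 0.997], [-1.0, -0.004, -0.001]]
contact_force: [0.8, 0.0, -0.4]
finger_gap: 0.0595
```

Call:
play_rows --rows '[[0.7, [0, -0.1, 0.9], 0], [0.7, [0, -0.1, 0.9], 0], [0.7, [0, -0.1, 0.9], 0], [0.7, [0, -0.1, 0.9], 0], [0.7, [0, -0.1, 0.9], 0], [0.7, [0, -0.1, 0.9], 0], [0.7, [0, -0.1, 0.9], 0], [0.7, [0, -0.04, 0.8], 0], [0.7, [0, 0, 0.4], 0], [0.7, [0, 0, 0], 0], [0.7, [0, 0, 0], 0]]'

```text
clock: 22.95
position: [0.5619, 0.1947, 0.1992]
tcp_rot: [[0.0, -0.997, 0.073], [-0.0, 0.073, 0.997], [-1.0, -0.0, -0.0]]
contact_force: [0.3, 0.5, -0.6]
finger_gap: 0.0595
```

```bash
python3 -c "
from h import *
st();go([.563,.194,.086])
save('wrist','w10');a=cv2.imread('pics/w10.png')
print(topix('w10',[.563,.194,.133]))"
```

```text
22.95 [0.5619 0.1947 0.1992] [[0.0, -0.997, 0.073], [-0.0, 0.073, 0.997], [-1.0, -0.0, -0.0]] [ 0.3  0.5 -0.6] 0.0595
delta units [ 2.83  -0.028 -0.016] norm rows 2.8
[318.80480479 212.06631912]
```

View pics/w10.png

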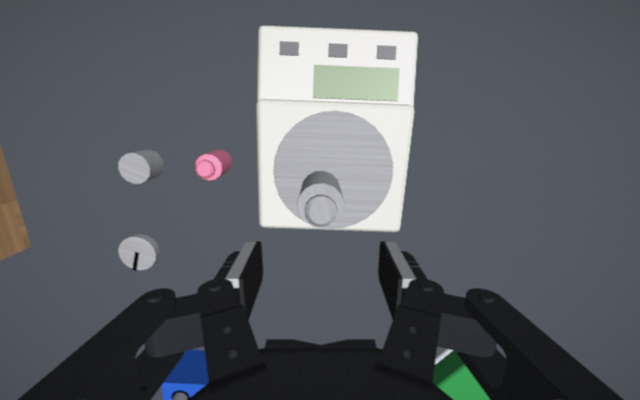

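Call:
play_rows --rows '[[0.7, [0.6, 0, 0.01], 0], [0.7, [0.8, 0, 0], 0], [0.7, [0.7, 0, 0], 0], [0.7, [0.45, 0, 0], 0], [0.7, [0.2, 0, 0], 0], [0.7, [0.08, 0, 0], 0], [0.7, [0, 0, 0], 0], [0.4, [0, 0, 0], 0], [0.2, [0, 0, 0], 0], [0, [0, 0, 0], 0], [0, [0, 0, 0], 0], [0, [0, 0, 0], 0]]' --newtons 50

```text
clock: 24.0
position: [0.5631, 0.1947, 0.0873]
tcp_rot: [[0.002, -0.997, 0.075], [0.0, 0.075, 0.997], [-1.0, -0.002, 0.001]]
contact_force: [-1.5, -2.0, 7.5]
finger_gap: 0.0364
```

```bash
python3 -c "
from h import *
st();P2=P+[-.001,-.003,0]
go(case2w(-.0785,0,.0515,P2))"
```

```text
24.0 [0.5631 0.1947 0.0873] [[0.002, -0.997, 0.075], [0.0, 0.075, 0.997], [-1.0, -0.002, 0.001]] [-1.5 -2.   7.5] 0.0364
delta units [  0.882   2.476 -10.187] norm rows 10.5
```

Call:
play_rows --rows '[[0, [-0.3, 0, 0], 0], [0, [-0.6, 0, 0], 0], [0, [-0.5, 0.05, -0.2], 0], [0, [0, 0.12, -0.6], 0], [0, [0, 0.2, -0.85], 0], [0, [0, 0.22, -0.9], 0], [0, [0, 0.22, -0.9], 0], [0, [0, 0.22, -0.9], 0], [0, [0, 0.22, -0.9], 0], [0, [0, 0.22, -0.9], 0], [0, [0, 0.22, -0.9], 0], [0, [0, 0.22, -0.9], 0]]'

```text
clock: 25.0
position: [0.4616, -0.1184, 0.1425]
tcp_rot: [[0.001, -0.997, 0.075], [-0.0, 0.075, 0.997], [-1.0, -0.001, -0.0]]
contact_force: [1.3, 0.2, -4.9]
finger_gap: 0.0365
```

Call:
play_rows --rows '[[0, [0, 0.22, -0.85], 0], [0, [0, 0.22, -0.75], 0], [0, [0, 0.12, -0.5], 0], [0, [0, 0.08, -0.2], 0], [0, [0, 0, 0], 0], [0, [0, 0, 0], 0], [0, [0, 0, 0], 0]]'

```text
clock: 25.58
position: [0.4301, -0.2059, 0.1419]
tcp_rot: [[0.0, -0.997, 0.074], [0.0, 0.074, 0.997], [-1.0, -0.0, 0.0]]
contact_force: [-1.0, 0.3, -5.3]
finger_gap: 0.0365
```

```bash
python3 -c "
from h import *
st();P2=P+[-.001,-.003,0]
go(case2w(-.0785,0,.0530,P2))"
```

```text
25.5833 [ 0.4301 -0.2059  0.1419] [[0.0, -0.997, 0.074], [0.0, 0.074, 0.997], [-1.0, -0.0, 0.0]] [-1.   0.3 -5.3] 0.0365
delta units [ 2.223 -0.091  0.047] norm rows 2.2
```

Call:
play_rows --rows '[[0, [0.3, -0.09, 0.05], 0], [0, [0.4, 0, 0], 0], [0, [0.4, 0, 0], 0], [0, [0.4, 0, 0], 0], [0, [0.3, 0, 0], 0], [0, [0.2, 0, 0], 0], [0, [0.12, 0, 0], 0], [0, [0.08, 0, 0], 0], [0, [0.03, 0, 0], 0], [0, [0, 0, 0], 0], [0, [0, 0, 0], 0]]'

```text
clock: 26.5
position: [0.4339, -0.205, 0.0529]
tcp_rot: [[0.001, -0.997, 0.075], [-0.0, 0.075, 0.997], [-1.0, -0.001, -0.0]]
contact_force: [0.3, -0.3, -4.5]
finger_gap: 0.036
```

Base is about 0.6 mm above the floor; lower a touch, release, lift straight up and back off.

Call:
play_rows --rows '[[0, [0.02, 0, 0], 0], [0.5, [0, 0, 0], 0], [0.6, [0, 0, 0], 0], [0.65, [0, 0, 0], 0], [0.65, [0, 0, 0], 0], [0.65, [-0.2, 0, 0], 0], [0.65, [-0.6, 0, 0], 0], [0.65, [-0.8, 0, 0], 0], [0.65, [-0.8, 0, 0], 0], [0.65, [-0.8, 0, 0], 0], [0.65, [-0.6, -0.2, 0], 0], [0.65, [-0.4, -0.6, 0], 0]]'

```text
clock: 27.5
position: [0.4641, -0.2071, 0.2232]
tcp_rot: [[0.001, -0.997, 0.076], [-0.001, 0.076, 0.997], [-1.0, -0.001, -0.001]]
contact_force: [1.4, -1.5, 0.2]
finger_gap: 0.0552
```

Call:
play_rows --rows '[[0.65, [-0.1, -0.9, 0], 0], [0.65, [0, -0.9, 0], 0], [0.65, [0, -0.9, 0], 0], [0.65, [0, -0.7, 0], 0], [0.65, [0, -0.4, 0], 0], [0.65, [0, 0, 0], 0], [0.65, [0, 0, 0], 0]]'

```text
clock: 28.08
position: [0.6172, -0.2185, 0.2237]
tcp_rot: [[-0.0, -0.997, 0.074], [0.0, 0.074, 0.997], [-1.0, 0.0, 0.0]]
contact_force: [-0.8, -0.4, 0.4]
finger_gap: 0.0552
```

```bash
python3 -c "
from h import *
st();save('wrist','w11');save('scene','c11')
P2=P+[-.001,-.003,0]
for x,z in((-.0785,.098),(-.0225,.082),(.0255,.073),(.0955,.061)):print(x,topix('w11',case2w(x,0,z,P2)),topix('c11',case2w(x,0,z,P2)))
b=cv2.imread('pics/c11.png')[120:280,160:350];a=cv2.imread('pics/w11.png')[:300,190:450]
cv2.imwrite('pics/m11.png',np.hstack([cv2.resize(b,(475,400)),cv2.resize(a,(325,400))]))"
```

```text
28.0833 [ 0.6172 -0.2185  0.2237] [[-0.0, -0.997, 0.074], [0.0, 0.074, 0.997], [-1.0, 0.0, 0.0]] [-0.8 -0.4  0.4] 0.0552
-0.0785 [320.32505811 -44.39464287] [259.77840296 134.85592118]
-0.0225 [320.26926652  41.98929173] [238.36579856 150.84323068]
0.0255 [320.22809292 100.69789628] [219.09468326 163.06635271]
0.0955 [320.17777923 171.42543843] [189.49344936 181.31407295]
```

View pics/m11.png

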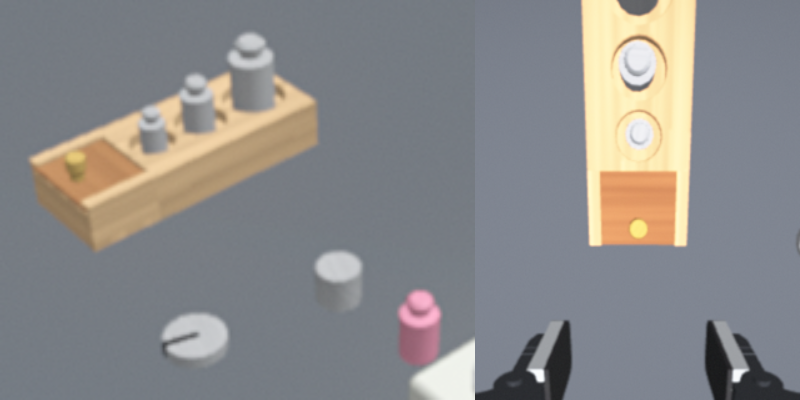

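```bash
python3 -c "
from h import *
bot.close_job()"
```

```text
the job is handed in; nothing more can be done
```

All four weights are back in the case and the job is handed in at about 28 s of the 141 s allowed. The hand-in reports no verdict.

- **Cover and 20 g:** I slid the cover back about 52 mm by its knob and set the 20 g weight in the middle of the compartment. I then pushed the cover shut until it stalled at its stop, with about 9 N resisting.
- **Larger weights:** I set the 100, 200 and 500 g weights in their own recesses. I lowered each slowly and opened the fingers only when its base was within about 1 mm of the floor.

**Last checks:** The final pictures show the three large weights upright in their recesses and the cover flush, with its knob within about 2 pixels of the predicted shut position. The slug and slotted disc look to be where they started, and the gripper is clear and empty. I saw the 20 g weight standing upright in the compartment before the cover closed.

**Disagreement:** The case position from the scene camera was about 3 mm off in y from what the knob grip and the wrist camera showed. I used the corrected position for every placement.

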